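Hold a squeezed-open spring clip astride a sample card

ROBOT

A 6-joint arm with a two-finger parallel gripper is mounted at the origin on the work surface. World frame = base frame: x ahead of the robot, y to its left, z up, the work surface at z = 0. Lengths are in mm, angles in degrees, forces in N, time in s.
With the tool pointing down it reaches from about 150 to 775 mm from the base axis. Payload 6.1 kg.
Tool frame: the origin (TCP) lies on the centre line of the jaws, within the pads' length; the fingertips stand 25 mm ahead of it and the grasp point (between the pads) lies 6 mm ahead of it (manip.tip_reach is the z of the fingertips in the tool frame, in mm); z points along the fingers, y is the line along which they close (so a half turn about z gives the same grasp; the last joint's range is limited). The gripper opens to 85 mm and grips with 20 to 120 N. Pads are 22 mm wide; open, the fingers measure 114 mm over their backs; the gripper's body (76 mm by 85 mm) begins 54 mm behind the grasp point. The pads swing forward as they close: fully open they stand 13 mm farther back than shut.
Start: joints at [64.114, 7.208, -2.269, 80.523, 0, 90], TCP at [229.199, 472.309, 218.095] pointing down, gripper open.
Joint ranges: [-155.77, 155.77], [-54.66, 111.73], [-72.52, 77.12], [-102.08, 115.82], [-83.92, 84.16], [-180, 180]. Speed limits (degrees/s): [136.94, 136.94, 172.46, 180, 180, 180].

INTERFACE

Orientations are given as [roll, pitch, yaw] about the fixed x, y, z axes, in that order (R = Rz(yaw) Ry(pitch) Rx(roll)).
In Python, from bench import manip, viewer gives the robot as it stands.
- The arm moves only by the tool apply_moves, never from a script. Its arguments are lists of equal length, an entry for each row: "dp": the shift along the tool's x, y, z in m, a list of three; "rot": the turn, a rotation vector about the tool's x, y, z in rad, a list of three. A call has 1 to 20 rows; each row is the pose to reach, as a shift and turn from the pose commanded when the call began, along the tool's axes at that moment; what a row does not reach only later rows make up. A row lasts 1/10 s, in which the tool goes at most 50 mm and 8.59 degrees, less where a joint would pass 70% of its speed; a pose out of reach is approached as far as the arm can. A call with a gripper value outside its range is refused whole. "claw" is the closure, from -1 (fully open) to 1 (shut), so that 0 is half open, set as the call begins (left out, the last holds). The fingers move at their own pace and stop on an object; the grip force is fixed at half the most. Time passes only in rows, so rows that repeat a pose let the fingers close. It gives the time, the measured TCP pose, the force, the opening and the grip force at its end, in the units of the state.
- manip.state(): the state, without advancing time (a new reading comes with each control period).
- viewer.snapshot(name): name is "side" or "top"; returns the picture (420x560x3 uint8, red, green, blue); there is no depth.
- viewer.camera_model(name): a dict with "intrinsics" (3x3 intrinsics, pixels), "eye" and "orientation" of the camera in the world. Camera axes: x right, y down, z forward; pixel columns grow to the right and rows downward; lengths in mm; the calibration is good to about 2 mm. A picture is of the moment at which its call begins. camera_model takes no time and is no camera call.
- manip.job_done(): hands the job in; it is judged then, once.
Trained networks look in the newest picture that a camera, given by its name, has taken for a name from the list of things; names that differ only in an ending like _2 or _b are one class to them, and where a whole thing is asked for, a point or a joint stands for the part that bears it (a point fixed in the world has none). Each returns a list of dicts, best first, with "conf" (0 to 1); they miss things now and then, are a little off and sometimes report something else, mostly with a low value. They report only what shows in the picture. A call takes as long as a camera call. They do not tell look-alikes from the thing itself.
- viewer.recognise(camera, query): "point" ([x, y, z] in mm, in world coordinates, good to about 4 mm: the middle of the surface that is visible of it).
- viewer.outline_of(camera, query): "region" (420x560 bool, what is visible of it).
The state is a dict: "t": time; "joints": joint angles; "joint_vel": joint speeds; "tau": joint torques, N m; "ee_pos": TCP position; "tcp_rot": TCP orientation; "wrist_force": force on the tool from outside, world axes, zero at the start; "torque": the same for the moment, N m; "finger_gap": opening from 0.0 (shut) to 1.0 (fully open); "gripper_force": force on a finger pad.
Only numpy, scipy, OpenCV 4.12 (cv2) and the standard library are available. Lean on these libraries where they do the work, as an engineer would, in place of code of your own. Each camera call takes 0.05 s, during which the arm holds its last target. There are 200 camera calls.

TASK

Squeeze the wide spring clip's handles to spread its jaws, lift it off the rail, and lower the open jaws over the middle of the top edge of the tall sample card, one jaw on each side and neither touching the card. Finish there still squeezing: the program ends while the gripper alone holds the clip gaping around the edge. Do not shift the card's block, and leave the narrow clip, the low card and everything else where they are.

Things in the scene. Friction and masses are not known exactly. Their poses are not given: they have to be found in the camera images.
- clip: Wide steel spring clip (70 g) of the clothes-peg kind: squeezing its handles together spreads its jaws. Starts upright biting the rail, jaws down. Origin on the hinge pin; at the start z is up, y along pin and rail, x the way the handles are squeezed. 40 mm wide along y. Origin and axes belong to the +x half, which tilts by half the joint value as the clip opens.
- clip_pin (a point): Centre of the wide clip's hinge pin, same axes. Flat handles 4 mm thick rise beside it, leaning out 0.33 rad at +x and -x, to 49 mm above it; there 58 mm over their outer faces (about 25 mm and upright when fully squeezed). Squeezing takes 9 N at each handle at first, 13 N fully open, 45 mm above the pin. Jaws reach 45 mm below the pin. Gripped, the pin may sink some 5 mm in the fingers.
- clip_half (a joint): Opening of the wide clip, rad, angle between its halves: 0 as it bites the 4 mm rail (jaws 4 mm apart), -0.09 shut on nothing, 0.62 fully open at its stop (jaw tips about 31 mm apart). Sprung shut.
- clip_tip_a (a point): Inner lower corner of the wide clip's +x jaw, middle of its 40 mm width, 45 mm below the pin.
- clip_tip_b (a point): The same point of the clip's -x jaw.
- rail_top (a point): Middle of the top edge of the clip rail: an aluminium strip 4 mm thick (x) and 200 mm long (y), whose top edge is 70 mm above the table, on a wooden foot 70 x 220 x 18 mm. The jaws of the wide clip reach 14 mm below this edge. Fixed. x across the strip, y along it, z up.
- small_clip: The narrow spring clip on the same rail, 22 mm wide along y, 62 mm tall; origin on its hinge pin, axes as the wide clip's. About 110 mm from the wide clip, on either side of it. Leave it.
- small_clip_half (a joint): Opening of the narrow clip, rad, 0 as it bites the rail. Leave it.
- tall_card_edge (a point): Middle of the top edge of the tall card: stiff off-white board 4 mm thick (x), 80 mm wide (y), its top edge 140 mm above the table, fast in a wooden block 60 x 100 x 28 mm (0.8 kg in all, loose on the table). x across the card, y along its edge, z up.
- tall_card: The tall card with its block; origin under the middle of the block, axes as those of the edge.
- low_card: The other card, in a like block: 100 mm wide, top edge only 75 mm above the table; origin under the middle of the block. Leave it.
- bowl: Terracotta bowl, 110 mm across, 55 mm high; origin under its middle. Leave it.
- jar: Glass jar, 64 mm across, 85 mm high; origin under its middle. Leave it.
- brush: Flat brush with a wooden handle lying on the table. Leave it.
- rib: Flat wooden potter's rib, 50 x 100 x 7 mm; origin under its middle. Leave it.
- mug: White mug, 76 mm across, 85 mm high; origin under its middle. Leave it.
Not all that is in view belongs to the job. Leave any blue or purple look-alike of the clip alone.

How it is judged:
By the outcome, as a careful person would: the job done as asked, in the order asked, and still so for the second after the job is handed in, while the arm keeps its last pose, push and grip.
It also fails if it takes over 32 s, if anything falls off the work surface, if the arm or the gripper's body presses on something with over 40 N, if the wrist force passes 120 N, or if a joint passes its speed limit or range.

## Working session

There is one attempt and no reset: what is moved stays moved. The work goes in short steps, Python scripts to look and compute and a tool call to move; the robot and the scene stay as the last step left them, time stands still between calls to the robot, and variables do not carry over. Pictures are saved under pics/ and viewed, at most 10 in all, crops included, and the job is handed in when it is done.

Besides the shell and the picture viewer there is one more tool, called after "Request:" in YAML: its name, and indented under it one key for each argument. apply_moves: Moves the arm, as the interface text tells. Its arguments: {"type":"object","properties":{"dp":{"type":"array","items":{"type":"array","items":{"type":"number"}}},"rot":{"type":"array","items":{"type":"array","items":{"type":"number"}}},"claw":{"type":"number"}},"required":["dp","rot"]}

```bash
mkdir -p pics
cat > h.py <<'E'
import numpy as np, cv2
from bench import manip, viewer
from scipy.spatial.transform import Rotation as R
def save(cam,name,crop=None,s=1):
    im=viewer.snapshot(cam)
    if crop: im=im[crop[1]:crop[3],crop[0]:crop[2]]
    im=cv2.resize(im,None,fx=s,fy=s,interpolation=cv2.INTER_CUBIC)
    cv2.imwrite('pics/'+name+'.png',np.ascontiguousarray(im[:,:,::-1]))
def cam(c):
    m=viewer.camera_model(c); o=np.array(m['orientation'])
    if o.shape!=(3,3): o=R.from_euler('xyz',o.ravel(),degrees=True).as_matrix()
    return np.array(m['intrinsics']),np.array(m['eye'],float),o
def proj(c,p):
    K,e,o=cam(c); q=(np.atleast_2d(p)-e)@o@K.T
    return q[:,:2]/q[:,2:]
def ray(c,uv):
    K,e,o=cam(c); d=o@np.linalg.solve(K,[uv[0],uv[1],1]); return e,d/np.linalg.norm(d)
def onz(c,uv,z):
    e,d=ray(c,uv); return e+d*(z-e[2])/d[2]
def tri(a,b):
    (e1,d1),(e2,d2)=ray('side',a),ray('top',b)
    A=np.c_[d1,-d2]; t=np.linalg.lstsq(A,e2-e1,rcond=None)[0]
    p,q=e1+t[0]*d1,e2+t[1]*d2; return (p+q)/2,np.linalg.norm(p-q)
E
python3 - <<'E'
from h import *
print(viewer.camera_model('side'),viewer.camera_model('top'),manip.state())
save('side','s0',s=1.4);save('top','t0',s=1.4)
for c in ('side','top'):
  for q in ('clip','clip_pin','clip_tip_a','rail_top','small_clip','tall_card_edge','tall_card','low_card','bowl','jar','mug'):
    print(c,q,[(np.round(d['point'],0).tolist(),round(d['conf'],2)) for d in viewer.recognise(c,q)[:3]])
E
```

```text
{'intrinsics': array([[449.37243592,   0.        , 285.49154336],
       [  0.        , 449.37243592, 206.55401753],
       [  0.        ,   0.        ,   1.        ]]), 'eye': array([ 155.80280278, 1047.87723418,  944.42609106]), 'orientation': array([-1.27354948e+02,  4.17615231e-02, -1.61030946e+02])} {'intrinsics': array([[426.90972566,   0.        , 282.0203209 ],
       [  0.        , 426.90972566, 209.96951321],
       [  0.        ,   0.        ,   1.        ]]), 'eye': array([ 371.00418506,   -9.74305441, 1450.64621829]), 'orientation': array([-172.3547215 ,   -0.25846956,  -89.75486472])} {'t': 0.0, 'joints': array([ 6.41139600e+01,  7.23989232e+00, -2.32686010e+00,  8.05258960e+01,
       -1.66431373e-03,  9.00003876e+01]), 'joint_vel': array([-0.02189391,  0.14186439, -0.01873961, -0.01628006,  0.00682128,
        0.04837433]), 'tau': array([ 1.31646425e-04, -4.35910714e+01,  3.52925205e+01,  1.73411099e-02,
        9.55691939e-05, -9.89166615e-07]), 'ee_pos': array([229.01687741, 471.91370745, 217.33749286]), 'tcp_rot': array([-1.79907352e+02,  1.66493834e-03,  1.5411357
[... 1060 characters left out ...]
0.0, 122.0], 0.66), ([367.0, 253.0, 68.0], 0.66), ([362.0, 360.0, 66.0], 0.58)]
top clip_pin [([368.0, 255.0, 64.0], 0.64), ([492.0, 320.0, 115.0], 0.61), ([369.0, 368.0, 62.0], 0.51)]
top clip_tip_a [([488.0, 325.0, 116.0], 0.81), ([369.0, 255.0, 62.0], 0.79), ([363.0, 364.0, 60.0], 0.75)]
top rail_top [([479.0, 253.0, 19.0], 0.73), ([486.0, 321.0, 114.0], 0.21)]
top small_clip [([489.0, 206.0, 100.0], 0.49)]
top tall_card_edge [([551.0, -306.0, 33.0], 0.97), ([702.0, 17.0, 25.0], 0.72)]
top tall_card [([546.0, -308.0, 29.0], 0.57)]
top low_card [([512.0, -58.0, 26.0], 0.95)]
top bowl [([701.0, 16.0, 25.0], 0.9)]
top jar [([661.0, 398.0, 83.0], 0.85)]
top mug [([422.0, -435.0, 36.0], 0.62)]
```

View pics/s0.png

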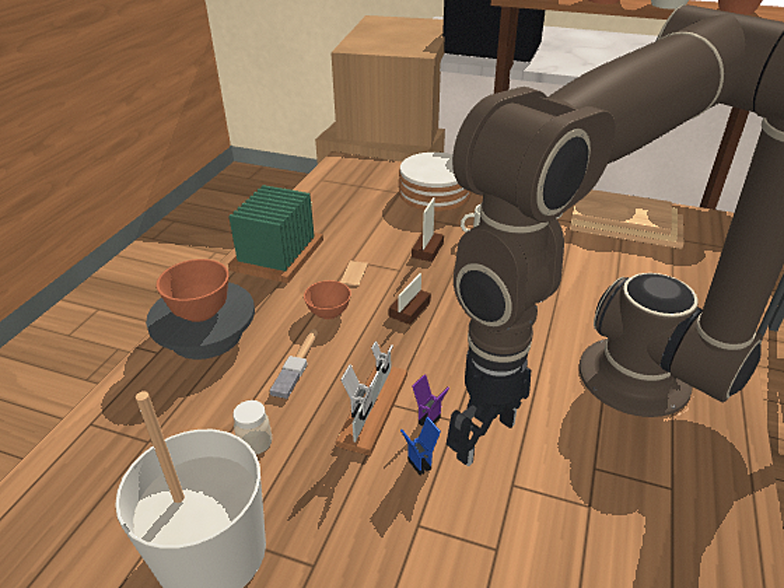

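View pics/t0.png

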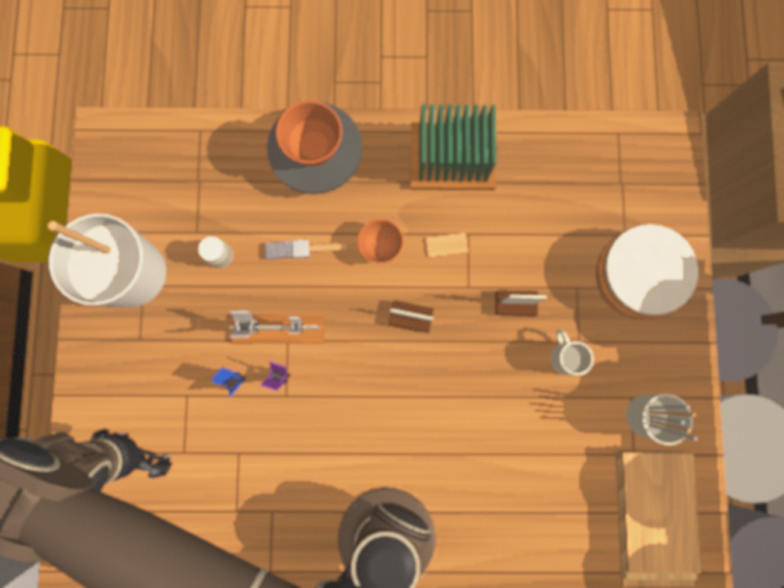

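The side view shows the grey wide clip at about (360,395), the narrow one at (382,357) and the tall card at (428,225). In the top view they are at (242,324), (296,325) and (520,298). The blue and purple clips are look-alikes. Next I'll take zoomed crops.

Run:
```python
from h import *
s=viewer.snapshot('side');t=viewer.snapshot('top')
f=lambda im,x,y,w,h:cv2.resize(im[y:y+h,x:x+w],(400,300),interpolation=cv2.INTER_LINEAR)
a=np.vstack([np.hstack([f(s,225,240,100,75),f(s,275,135,72,54)]),np.hstack([f(t,155,205,80,60),f(t,340,190,64,48)])])
cv2.imwrite('pics/c0.png',np.ascontiguousarray(a[:,:,::-1]))
np.savez('im0.npz',s=s,t=t)
for c in ('side','top'):
  for q in ('clip','small_clip','tall_card','rail_top'):
    for d in viewer.outline_of(c,q)[:4]:
      m=d['region']; v,u=np.nonzero(m); print(c,q,round(d['conf'],2),len(u),u.min(),u.max(),v.min(),v.max(),u.mean().round(1),v.mean().round(1))
```

```text
side clip 0.93 459 295 317 268 303 304.8 286.4
side clip 0.79 469 244 265 262 298 254.9 280.4
side clip 0.58 584 288 314 299 338 301.6 319.3
side small_clip 0.72 180 265 280 244 266 272.1 255.0
side tall_card 0.91 493 294 316 143 185 305.2 169.2
side rail_top 0.65 1393 240 290 262 325 265.9 294.5
top clip 0.85 268 166 184 222 240 174.6 231.4
top clip 0.69 217 188 206 259 277 197.4 268.8
top clip 0.6 256 152 174 262 281 163.3 270.3
top clip 0.46 79 167 180 234 240 173.2 236.9
top small_clip 0.54 78 208 216 226 237 211.7 231.7
top small_clip 0.35 286 166 184 221 240 174.5 230.6
top tall_card 0.63 597 353 390 206 225 369.3 215.4
top rail_top 0.86 1048 165 231 224 245 202.5 235.0
top rail_top 0.56 87 167 182 234 240 173.9 236.9
```

View pics/c0.png

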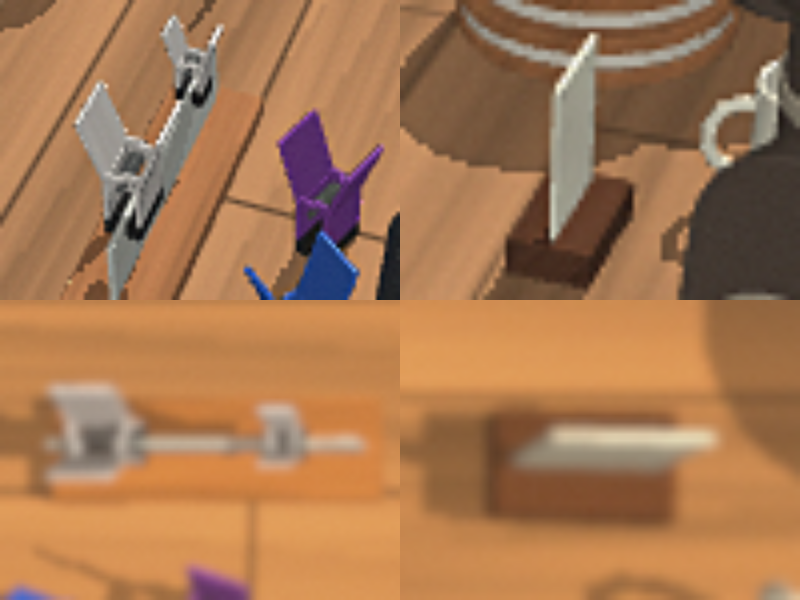

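Run:
```python
from h import *
S=lambda x,y:(225+x/4,240+y/4); SC=lambda x,y:(275+(x-400)/5.556,135+y/5.556)
T=lambda x,y:(155+x/5,205+(y-300)/5); TC=lambda x,y:(340+(x-400)/6.25,190+(y-300)/6.25)
r=lambda a:np.round(a,1)
print('rail ends top z70',r(onz('top',T(48,443),70)),r(onz('top',T(365,443),70)))
print('card edge top z140',r(onz('top',TC(552,432),140)),r(onz('top',TC(718,436),140)))
print('card edge side z140',r(onz('side',SC(553,86),140)),r(onz('side',SC(596,38),140)))
print('card tri',tri(SC(553,86),TC(552,432)),tri(SC(596,38),TC(718,436)))
print('far handle tri',tri(S(76,122),T(50,388)),tri(S(102,84),T(112,388)))
print('handle z150 top far',r(onz('top',T(50,388),150)),r(onz('top',T(112,388),150)))
print('handle near',r(onz('top',T(50,478),150)),r(onz('top',T(112,476),150)))
print('foot corners top z18',[r(onz('top',T(x,y),18)) for x,y in((38,498),(382,498),(382,402))])
print('foot side z18',[r(onz('side',S(x,y),18)) for x,y in((262,98),(235,75))])
print('block z28 top',[r(onz('top',TC(x,y),28)) for x,y in((488,412),(486,518),(675,520),(675,415))])
print('block z28 side',[r(onz('side',SC(x,y),28)) for x,y in((507,238),(587,262),(633,190))])
```

```text
rail ends top z70 [477.4 364.3  70. ] [478.3 159.4  70. ]
card edge top z140 [ 544.6 -270.   140. ] [ 543.  -352.3  140. ]
card edge side z140 [ 548.  -276.3  140. ] [ 539.7 -344.5  140. ]
card tri (array([ 544.88016402, -268.88295324,  144.55305001]), np.float64(1.7851174650881028)) (array([ 543.04026007, -353.91279512,  134.53574009]), np.float64(1.4018685129961992))
far handle tri (array([505.52772353, 342.72117559, 151.32094323]), np.float64(1.5847037722469037)) (array([505.01783362, 305.0787703 , 149.26589391]), np.float64(0.2862800217790512))
handle z150 top far [504.9 342.8 150. ] [505.1 304.9 150. ]
handle near [449.9 340.6 150. ] [451.3 303.  150. ]
foot corners top z18 [array([444.5, 383.6,  18. ]), array([445.5, 153.6,  18. ]), array([510.1, 154.9,  18. ])]
foot side z18 [array([447. , 158.1,  18. ]), array([473.4, 141.9,  18. ])]
block z28 top [array([ 570.1, -257.9,   28. ]), array([ 512.8, -255.8,   28. ]), array([ 512.2, -357.2,   28. ]), array([ 569. , -358.8,   28. ])]
block z28 side [array([ 572.7, -261.9,   28. ]), array([ 514.7, -252.1,   28. ]), array([ 510. , -345.3,   28. ])]
```

The measurements put the clip pin at about (478, 323, 101) with yaw near 0, and the card edge middle at (544, -311, 140) with yaw about -1°. Next I go above the clip with the tool's y along world x.

Request:
apply_moves:
  dp:
    - [-0.036, -0.003, 0.0]
    - [-0.072, -0.006, 0.0]
    - [-0.108, -0.01, 0.0]
    - [-0.145, -0.013, 0.0]
    - [-0.181, -0.016, 0.0]
    - [-0.217, -0.019, 0.0]
    - [-0.253, -0.023, 0.01]
    - [-0.289, -0.026, 0.02]
    - [-0.289, -0.026, 0.02]
    - [-0.289, -0.026, 0.02]
    - [-0.289, -0.026, 0.02]
    - [-0.289, -0.026, 0.02]
  rot:
    - [0, 0, 0.14]
    - [0, 0, 0.28]
    - [0, 0, 0.42]
    - [0, 0, 0.56]
    - [0, 0, 0.7]
    - [0, 0, 0.84]
    - [0, 0, 0.98]
    - [0, 0, 1.119]
    - [0, 0, 1.119]
    - [0, 0, 1.119]
    - [0, 0, 1.119]
    - [0, 0, 1.119]
  claw: -1

```text
t: 2.9
ee_pos: [477.1, 323.5, 198.7]
tcp_rot: [180.0, -0.0, 90.1]
wrist_force: [0.1, -0.2, 0.1]
finger_gap: 1.001
gripper_force: 0.0
```

```bash
cat >> h.py <<'E'
def pair(name,rs,rt,pts=()):
    out=[]
    for c,(x,y,w,h) in(('side',rs),('top',rt)):
        im=cv2.resize(np.ascontiguousarray(viewer.snapshot(c)[y:y+h,x:x+w]),(400,500),interpolation=cv2.INTER_LINEAR)
        for p in pts:
            u=proj(c,p)[0]; cv2.circle(im,(int((u[0]-x+.5)*400/w),int((u[1]-y+.5)*500/h)),2,(255,0,0),-1)
        out.append(im)
    cv2.imwrite('pics/'+name+'.png',np.ascontiguousarray(np.hstack(out)[:,:,::-1]))
E
python3 - <<'E'
from h import *
pair('p1',(215,200,96,120),(145,190,64,80),[(477,323,174),(478,323,101),(478,323,150)])
E
```

```text
(no output)
```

View pics/p1.png

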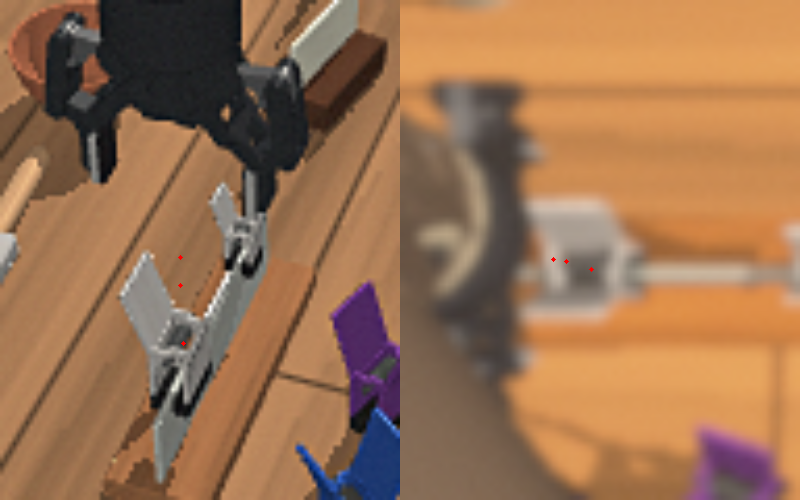

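Run:
```python
from h import *
print(manip.tip_reach, manip.state()['ee_pos'])
sc=lambda c,p:[((u-np.array(o)+.5)*s).round() for u,o,s in [(proj(c,p)[0],(215,200) if c=='side' else (145,190),4.167 if c=='side' else 6.25)]][0]
for p in [(449,323,150),(507,323,150),(449,343,150),(449,303,150),(507,343,150),(507,303,150),(434,323,187),(520,323,187),(427,323,187),(527,323,187),(434,323,174),(520,323,174),(477,323,253)]:
  print(p,sc('side',p),sc('top',p)+[400,0])
```

```text
25.0 [477.22029392 323.51692144 198.70017437]
(449, 323, 150) [226. 297.] [564. 321.]
(507, 323, 150) [135. 275.] [569. 203.]
(449, 343, 150) [214. 321.] [523. 321.]
(449, 303, 150) [238. 274.] [605. 322.]
(507, 343, 150) [122. 297.] [528. 203.]
(507, 303, 150) [148. 252.] [610. 203.]
(434, 323, 187) [249. 258.] [543. 348.]
(520, 323, 187) [111. 224.] [550. 167.]
(427, 323, 187) [260. 261.] [543. 363.]
(527, 323, 187) [100. 222.] [551. 153.]
(434, 323, 174) [249. 274.] [550. 350.]
(520, 323, 174) [113. 240.] [557. 171.]
(477, 323, 253) [175. 155.] [509. 245.]
```

Run:
```python
from h import *
for z in (193,206,218,240):
  print(z,[ (proj('side',np.array([229.2,472.3,z])+s*47*np.array([.437,.9,0]))[0]*1.4).round() for s in(1,-1)],[ (proj('top',np.array([229.2,472.3,z])+s*47*np.array([.437,.9,0]))[0]*1.4).round() for s in(1,-1)])
pair('p2',(225,160,80,100),(120,180,80,100))
st=manip.state(); print(st['joints'],st['t'])
```

```text
193 [array([460., 484.]), array([502., 446.])] [array([137., 433.]), array([177., 453.])]
206 [array([461., 478.]), array([503., 440.])] [array([134., 433.]), array([175., 454.])]
218 [array([461., 473.]), array([503., 435.])] [array([131., 434.]), array([172., 455.])]
240 [array([462., 463.]), array([505., 425.])] [array([127., 435.]), array([168., 456.])]
[3.41083198e+01 1.28310043e+01 2.03871892e+00 7.91721509e+01
 2.43130395e-03 1.24027475e+02] 3.1
```

View pics/p2.png

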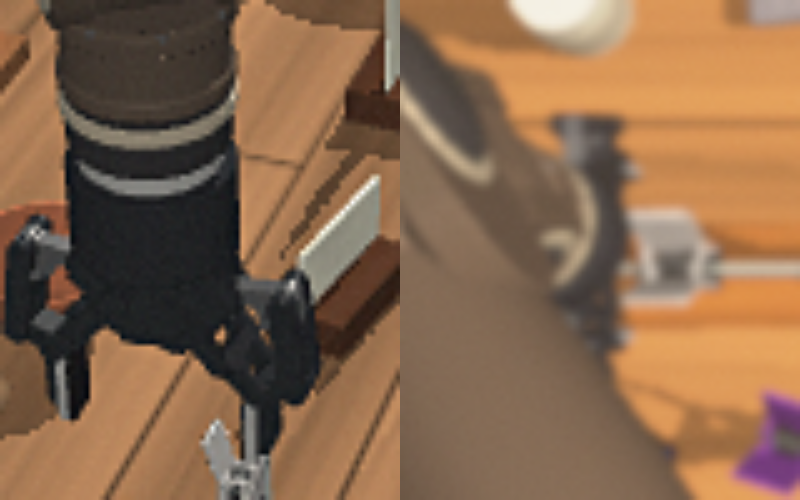

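Run:
```python
from h import *
print(tri((225+68/5,160+415/5),(120+232/5,180+168/5)),tri((225+256/5,160+452/5),(120+226/5,180+338/5)))
for c in ('side','top'):
  for z in (174,187,199,222): print(c,z,[proj(c,(477+s*45,323,z))[0].round(1) for s in(1,-1)])
```

```text
(array([524.77147655, 321.56567695, 218.13215778]), np.float64(1.2159448726391915)) (array([427.41213502, 320.36190299, 222.00612474]), np.float64(3.9819724707675905))
side 174 [array([240.8, 257. ]), array([275.1, 265.4])]
side 187 [array([240.5, 253.2]), array([275. , 261.6])]
side 199 [array([240.2, 249.5]), array([275. , 257.9])]
side 222 [array([239.6, 242.5]), array([274.8, 250.8])]
top 174 [array([169.7, 216.1]), array([168.5, 246.1])]
top 187 [array([168.6, 215.6]), array([167.4, 245.9])]
top 199 [array([167.5, 215.1]), array([166.3, 245.7])]
top 222 [array([165.5, 214.2]), array([164.2, 245.3])]
```

Request:
apply_moves:
  dp:
    - [0, 0.001, 0.016]
    - [0, 0.001, 0.032]
    - [0, 0.001, 0.048]
    - [0, 0.001, 0.048]
  rot:
    - [0, 0, 0]
    - [0, 0, 0]
    - [0, 0, 0]
    - [0, 0, 0]

```text
t: 3.5
ee_pos: [477.5, 322.3, 148.0]
tcp_rot: [-179.8, 0.1, 90.0]
wrist_force: [-0.8, 0.6, 0.7]
finger_gap: 1.003
gripper_force: 0.0
```

Run:
```python
from h import *
print(manip.state()['ee_pos'],manip.state()['wrist_force'])
pair('p3',(225,190,80,100),(120,180,80,100),[(478,323,101),(478,323,150)])
```

```text
[477.50199577 322.28834659 148.04728155] [-0.79993133  0.63126233  0.65782454]
```

View pics/p3.png

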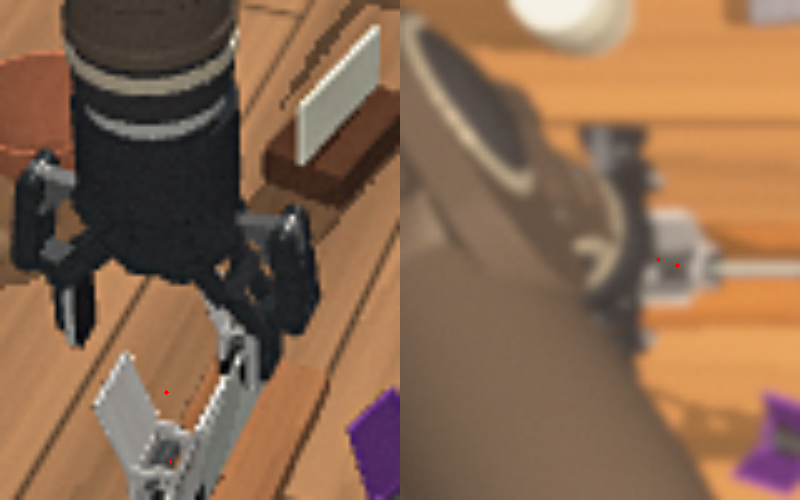

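The side view shows the open fingertips at crop (78,345) and (265,378). That puts them at about z=170 while the reported TCP is 148, so the whole gripper sits about 34 mm higher than reported. I'll trust the cameras and descend another 38 mm so the pads reach the handles.

Request:
apply_moves:
  dp:
    - [0, 0.001, 0.013]
    - [0, 0.001, 0.026]
    - [0, 0.001, 0.038]
    - [0, 0.001, 0.038]
  rot:
    - [0, 0, 0]
    - [0, 0, 0]
    - [0, 0, 0]
    - [0, 0, 0]

```text
t: 4.0
ee_pos: [478.7, 321.9, 109.5]
tcp_rot: [-179.8, 0.1, 90.0]
wrist_force: [-0.8, -0.2, -0.8]
finger_gap: 0.996
gripper_force: 0.0
```

Request:
apply_moves:
  dp:
    - [0, 0, 0]
    - [0, 0, 0]
    - [0, 0, 0]
    - [0, 0, 0]
    - [0, 0, 0]
  rot:
    - [0, 0, 0]
    - [0, 0, 0]
    - [0, 0, 0]
    - [0, 0, 0]
    - [0, 0, 0]
  claw: 0

```text
t: 4.5
ee_pos: [479.9, 322.8, 112.3]
tcp_rot: [180.0, -0.0, 90.0]
wrist_force: [0.2, 0.0, -0.4]
finger_gap: 0.5
gripper_force: 9.4
```

Run:
```python
from h import *
pair('p4',(220,220,72,90),(140,190,64,80),[(478,323,101),(478,323,70)])
```

```text
(no output)
```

View pics/p4.png

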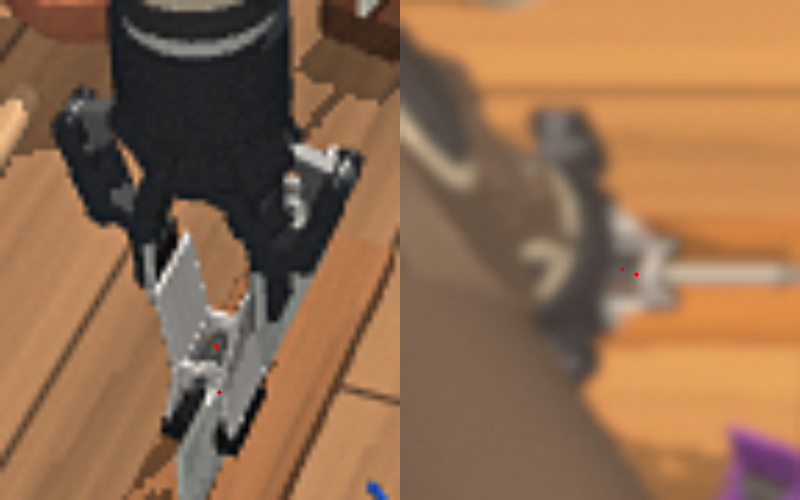

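The crop shows the handles squeezed between the pads, with the handle top at about (172,260), and the jaws starting to part. Now I close fully.

Request:
apply_moves:
  dp:
    - [0, 0, 0]
    - [0, 0, 0]
    - [0, 0, 0]
    - [0, 0, 0]
    - [0, 0, 0]
    - [0, 0, 0]
    - [0, 0, 0]
  rot:
    - [0, 0, 0]
    - [0, 0, 0]
    - [0, 0, 0]
    - [0, 0, 0]
    - [0, 0, 0]
    - [0, 0, 0]
    - [0, 0, 0]
  claw: 1

```text
t: 5.3
ee_pos: [479.8, 322.7, 112.1]
tcp_rot: [180.0, 0.0, 90.0]
wrist_force: [-0.6, -0.5, -0.7]
finger_gap: 0.277
gripper_force: 60.4
```

Request:
apply_moves:
  dp:
    - [0, 0, -0.005]
    - [0, 0, -0.015]
    - [0, 0, -0.03]
    - [0, 0, -0.05]
    - [0, 0, -0.07]
    - [0, 0, -0.09]
    - [0, 0, -0.11]
    - [0, 0, -0.125]
    - [0, 0, -0.135]
    - [0, 0, -0.14]
    - [0, 0, -0.14]
    - [0, 0, -0.14]
  rot:
    - [0, 0, 0]
    - [0, 0, 0]
    - [0, 0, 0]
    - [0, 0, 0]
    - [0, 0, 0]
    - [0, 0, 0]
    - [0, 0, 0]
    - [0, 0, 0]
    - [0, 0, 0]
    - [0, 0, 0]
    - [0, 0, 0]
    - [0, 0, 0]

```text
t: 6.5
ee_pos: [479.7, 322.6, 251.5]
tcp_rot: [-180.0, 0.0, 90.0]
wrist_force: [-0.4, 0.6, -1.0]
finger_gap: 0.277
gripper_force: 60.4
```

Run:
```python
from h import *
pair('p5',(210,150,96,120),(120,190,80,100))
```

```text
(no output)
```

View pics/p5.png

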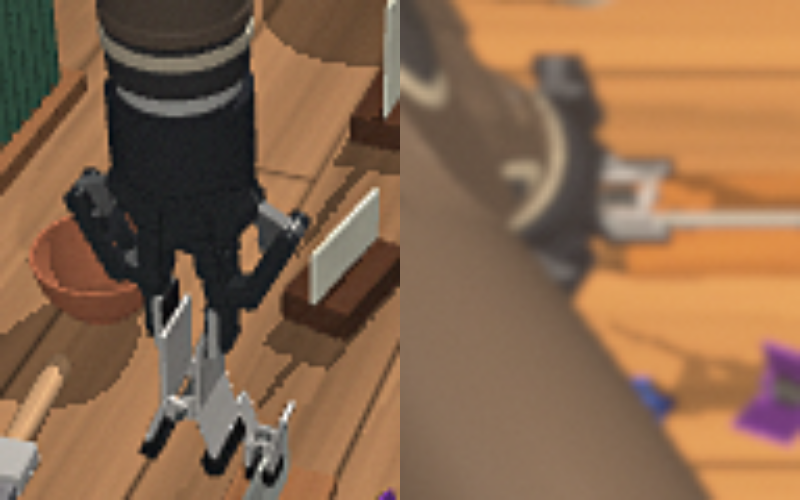

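The clip is held wide open and clear of the rail. Its jaw tips are at crop (150,450) and (210,468), and the pin is about 15 mm below the reported TCP. Next I carry it across to above the tall card.

Request:
apply_moves:
  dp:
    - [-0.01, 0.001, 0]
    - [-0.032, 0.003, 0]
    - [-0.064, 0.006, 0]
    - [-0.1, 0.01, 0]
    - [-0.136, 0.014, 0]
    - [-0.172, 0.018, 0]
    - [-0.208, 0.021, 0]
    - [-0.244, 0.025, 0]
    - [-0.28, 0.029, 0]
    - [-0.316, 0.032, 0]
    - [-0.352, 0.036, 0]
    - [-0.388, 0.04, 0]
    - [-0.424, 0.044, 0]
    - [-0.46, 0.047, 0]
    - [-0.496, 0.051, 0]
    - [-0.532, 0.055, 0]
    - [-0.568, 0.058, 0]
    - [-0.603, 0.062, 0]
    - [-0.623, 0.064, 0]
    - [-0.633, 0.065, 0]
  rot:
    - [0, 0, 0]
    - [0, 0, 0]
    - [0, 0, 0]
    - [0, 0, 0]
    - [0, 0, 0]
    - [0, 0, 0]
    - [0, 0, 0]
    - [0, 0, 0]
    - [0, 0, 0]
    - [0, 0, 0.017]
    - [0, 0, 0.017]
    - [0, 0, 0.017]
    - [0, 0, 0.017]
    - [0, 0, 0.017]
    - [0, 0, 0.017]
    - [0, 0, 0.017]
    - [0, 0, 0.017]
    - [0, 0, 0.017]
    - [0, 0, 0.017]
    - [0, 0, 0.017]

```text
t: 8.6
ee_pos: [544.0, -312.5, 251.2]
tcp_rot: [-179.9, -0.0, 88.9]
wrist_force: [-0.5, 1.2, -0.6]
finger_gap: 0.276
gripper_force: 60.4
```

Request:
apply_moves:
  dp:
    - [0, 0, 0.01]
    - [0, 0, 0.02]
    - [0, 0, 0.02]
    - [0, 0, 0.02]
  rot:
    - [0, 0, 0]
    - [0, 0, 0]
    - [0, 0, 0]
    - [0, 0, 0]

```text
t: 9.0
ee_pos: [544.6, -309.0, 231.8]
tcp_rot: [-180.0, -0.0, 89.1]
wrist_force: [0.5, 0.1, -0.7]
finger_gap: 0.277
gripper_force: 60.5
```

Run:
```python
from h import *
p=manip.state()['ee_pos'];print(p)
pair('p6',(265,90,80,100),(330,180,64,80),[(544,-311,140),(544,-271,140),(544,-351,140)])
s=viewer.snapshot('side')
```

```text
[ 544.56556087 -308.98246272  231.77456121]
```

View pics/p6.png

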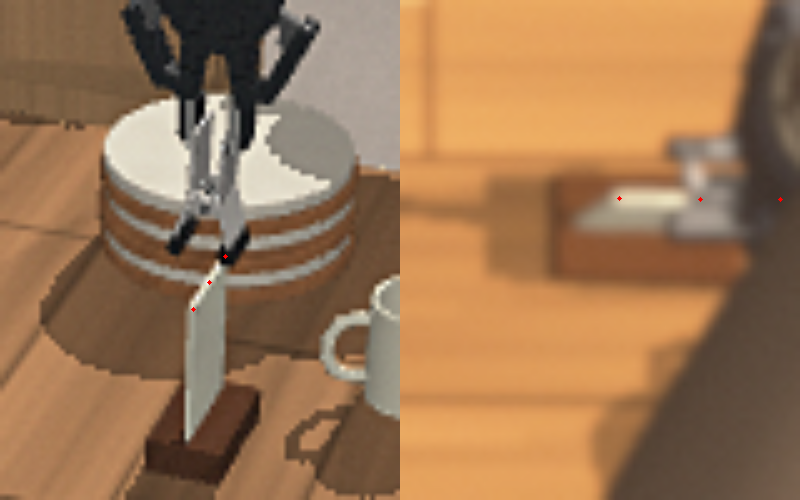

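Run:
```python
from h import *
g=lambda c,p:((proj(c,p)[0]-((265,90) if c=='side' else (330,180))+.5)*(5 if c=='side' else 6.25)).round()
for z in (170,174,180):
  print(z,[g('side',(544+s,y,z)).tolist() for y in (-289,-329) for s in (-19,-15.5,15.5,19)])
for z in (174,190,206,232): print('top',z,[(g('top',(544+s,-289,z))+[400,0]).tolist() for s in (-19,-12,12,19)])
```

```text
170 [[228.0, 264.0], [223.0, 263.0], [181.0, 256.0], [176.0, 256.0], [244.0, 238.0], [239.0, 237.0], [198.0, 230.0], [193.0, 230.0]]
174 [[228.0, 259.0], [223.0, 258.0], [181.0, 251.0], [176.0, 251.0], [244.0, 233.0], [239.0, 232.0], [198.0, 225.0], [193.0, 225.0]]
180 [[228.0, 252.0], [224.0, 251.0], [181.0, 244.0], [176.0, 243.0], [244.0, 225.0], [240.0, 225.0], [198.0, 218.0], [193.0, 217.0]]
top 174 [[672.0, 229.0], [671.0, 215.0], [670.0, 165.0], [670.0, 151.0]]
top 190 [[679.0, 225.0], [679.0, 210.0], [677.0, 161.0], [677.0, 146.0]]
top 206 [[686.0, 221.0], [686.0, 206.0], [685.0, 156.0], [684.0, 141.0]]
top 232 [[699.0, 214.0], [698.0, 199.0], [697.0, 147.0], [697.0, 132.0]]
```

The jaws straddle the card edge in both views, centred to within about 2 mm, with the tips at about z=175. I lower them 47 mm.

Request:
apply_moves:
  dp:
    - [-0.001, 0.001, 0.005]
    - [-0.002, 0.001, 0.012]
    - [-0.002, 0.001, 0.02]
    - [-0.002, 0.001, 0.027]
    - [-0.002, 0.001, 0.034]
    - [-0.002, 0.001, 0.04]
    - [-0.002, 0.001, 0.044]
    - [-0.002, 0.001, 0.047]
    - [-0.002, 0.001, 0.047]
    - [-0.002, 0.001, 0.047]
    - [-0.002, 0.001, 0.047]
    - [-0.002, 0.001, 0.047]
  rot:
    - [0, 0, 0]
    - [0, 0, 0]
    - [0, 0, 0]
    - [0, 0, 0]
    - [0, 0, 0]
    - [0, 0, 0]
    - [0, 0, 0]
    - [0, 0, 0]
    - [0, 0, 0]
    - [0, 0, 0]
    - [0, 0, 0]
    - [0, 0, 0]

```text
t: 10.35
ee_pos: [545.9, -312.3, 185.4]
tcp_rot: [180.0, 0.0, 89.0]
wrist_force: [0.2, 0.1, -0.4]
finger_gap: 0.274
gripper_force: 60.5
```

Run:
```python
from h import *
p=manip.state();print(p['ee_pos'],p['wrist_force'],p['t'])
pair('p7',(280,110,48,60),(340,185,56,70))
```

```text
[ 545.94460706 -312.32649005  185.40900588] [ 0.15025724  0.08429592 -0.36284303] 10.35
```

View pics/p7.png

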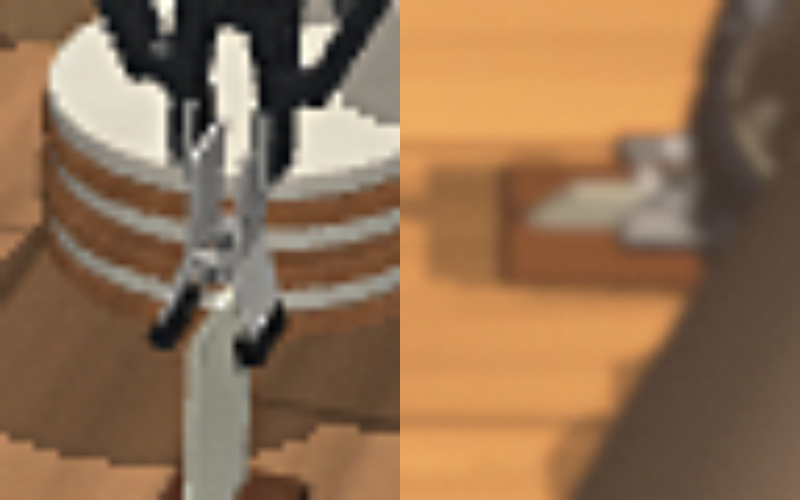

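Run:
```python
from h import *
g=lambda p:((proj('side',p)[0]-(280,110)+.5)*8.333).round().tolist()
for z in (122,128,134): print(z,[g((545+s,-292,z)) for s in (-20,-15.5,15.5,20)])
print([g((544+s,y,140)) for y in (-271,-292,-311,-351) for s in (-2,2)])
print(manip.state()['joint_vel'])
```

```text
122 [[253.0, 369.0], [243.0, 368.0], [174.0, 356.0], [164.0, 354.0]]
128 [[254.0, 357.0], [244.0, 355.0], [174.0, 343.0], [164.0, 342.0]]
134 [[254.0, 345.0], [244.0, 343.0], [175.0, 331.0], [165.0, 330.0]]
[[202.0, 350.0], [193.0, 348.0], [216.0, 326.0], [207.0, 325.0], [229.0, 305.0], [220.0, 303.0], [256.0, 262.0], [247.0, 260.0]]
[-0.04114672  0.04280003 -0.06496078 -0.00694759  0.12917085  0.08620385]
```

```bash
python3 -c "
from bench import manip
print(manip.job_done())"
```

```text
the job is handed in; nothing more can be done
None
```

The job is handed in at about 10.5 s: the gripper holds the wide clip fully squeezed, its open jaws centred over the middle of the tall card's top edge, about 14 mm below it on each side and clear of the card by the last side view.

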